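# Mount a ring transformer on its baseplate

### The arm

A 6-joint arm with a two-finger parallel gripper is mounted at the origin on the work surface. World frame = base frame: x ahead of the robot, y to its left, z up, the work surface at z = 0. Lengths are in m, angles in rad, forces in N, time in s.
With the tool pointing down it reaches from about 0.4 to 0.925 m from the base axis. Payload 3.4 kg.
Tool frame: the origin (TCP) lies at the centre of the arm's flange, where the gripper is bolted on; the fingertips stand 173 mm ahead of it and the grasp point (between the pads) lies 155 mm ahead of it; z points along the fingers, y is the direction in which the jaws open and shut (so a half turn about z gives the same grasp; the last joint's range is limited). The gripper opens to 85 mm and grips with 20 to 120 N. Pads are 22 mm wide; open, the fingers measure 114 mm over their backs; the gripper's body (76 mm by 85 mm) begins 54 mm behind the grasp point. The pads swing forward as they close: fully open they stand 13 mm farther back than shut.
Start: joints at [-1.292, 0.307, 1.506, -0, 1.328, -0.073], TCP at [0.198, -0.54, 0.405] pointing down, gripper open.
Joint ranges: [-3.12, 3.12], [-1.05, 2.28], [0.14, 2.33], [-1.42, 4.57], [0.1, 2.73], [-2.68, 2.68]. Speed limits (rad/s): [2.57, 2.57, 3.14, 3.14, 3.14, 3.14].

### API

Orientations are given as [roll, pitch, yaw] about the fixed x, y, z axes, in that order (R = Rz(yaw) Ry(pitch) Rx(roll)).
In Python, from rig import get_state, read_camera, get_calibration, sign_off, spot_in, masks_of, tip_of gives the robot as it stands. The module is installed in compiled form; this text tells all that it offers.
- The arm moves only by the tool servo_tool, never from a script. Its argument "series" is a list that holds one entry, the list of rows, each a list of 4 numbers: the shift along the tool's x, y, z in cm, then the turn about the tool's z in rad. A call has 1 to 12 rows; each row shifts and turns the commanded pose from where the row before left it, along the tool's axes as they then stand; what a row does not reach is not made up. A row lasts 1/10 s, in which the tool goes at most 50 mm and 8.59 degrees, less where a joint would pass 70% of its speed; a pose out of reach is approached as far as the arm can. A call with a gripper value outside its range is refused whole. "hand" is the opening, from 0 (shut) to 1 (fully open), set as the call begins (left out, the last holds). The fingers move at their own pace and stop on an object; "squeeze" is the grip in N (left out, the last holds). Time passes only in rows, so rows that do not move let the fingers close. It gives the time, the measured TCP pose, the force and the opening at its end, in the units of the state.
- get_state(): the state, without advancing time (a new reading comes with each control period).
- read_camera(name): name is "scene" or "top"; returns the picture (400x640x3 uint8, red, green, blue); there is no depth.
- get_calibration(name): a dict with "fx", "fy", "cx", "cy" (pixels), "R" (3x3) and "t" (3): a world point X has camera coordinates R X + t. Camera axes: x right, y down, z forward; pixel columns grow to the right and rows downward; lengths in m; the calibration is good to about 2 mm. A picture is of the moment at which its call begins. get_calibration takes no time and is no camera call.
- sign_off(): hands the job in, once; it reports no verdict.
Trained networks look in the newest picture that a camera, given by its name, has taken for a name from the list of things; names that differ only in an ending like _2 or _b are one class to them, and where a whole thing is asked for, a point or a joint stands for the part that bears it (a point fixed in the world has none). Each returns a list of dicts, best first, with "conf" (0 to 1); they miss things now and then, are a little off and sometimes report something else, mostly with a low value. They report only what shows in the picture. A call takes as long as a camera call. They do not tell look-alikes from the thing itself.
- spot_in(camera, query): "at" ([x, y, z] in m, in world coordinates, good to about 4 mm: the middle of the surface that is visible of it).
- masks_of(camera, query): "pixels" (400x640 bool, what is visible of it).
- tip_of(camera, query): "at" ([x, y, z] in m, in world coordinates, good to about 4 mm: a listed point, or the origin of a listed thing).
The state is a dict: "clock": time; "joint_positions": joint angles; "joint_velocities": joint speeds; "effort": joint torques, N m; "ee_pos": TCP position; "eef_rot": TCP orientation; "ft_force": force on the tool from outside, world axes, zero at the start; "torque": the same for the moment, N m; "opening": opening from 0.0 (shut) to 1.0 (fully open).
Only numpy, scipy, OpenCV 4.12 (cv2) and the standard library are available. Lean on these libraries where they do the work, as an engineer would, in place of code of your own. Each camera call takes 0.05 s, during which the arm holds its last target.

### The job

Mount the copper-coloured ring transformer on the bare aluminium baseplate: over the short brass standoff in its middle put first the black rubber ring, then the transformer, then the orange ring, and last the steel clamp with its hub upward, each let go, lying flat and centred over the standoff before the next is added. Set the transformer down, do not drop it, and leave the glass tube and the blue capacitor standing where they are.

Things in the scene. Friction and masses are not known exactly. Their poses are not given: they have to be found in the camera images.
- rubber_ring: Black rubber ring, outer diameter 58 mm, hole 24 mm, 14 mm high, lying flat and loose on the table, 30 g. Origin: centre of its underside, on its axis; z up along the axis. Can be taken across its outside from above.
- transformer: Ring-shaped (toroidal) transformer, copper-coloured with dark red-brown bands across it, outer diameter 64 mm, hole 24 mm, 28 mm high, about 0.4 kg, lying flat and loose on the table. Origin: centre of its underside, on its axis; z up along the axis. Can be taken across its outside from above.
- orange_ring: Orange plastic insulating ring, outer diameter 50 mm, hole 24 mm, 12 mm high, lying flat and loose on the table, 25 g. Origin: centre of its underside, on its axis; z up along the axis.
- clamp: Bright steel clamp, loose: a flat disc of diameter 54 mm, 5 mm thick, with a round hub of diameter 28 mm on top of it, 22 mm high over all, a black dot marking the middle of the hub's top; solid underneath (no hole); 90 g. It stands hub up. Origin: centre of its underside; z up. The hub is the place to take it.
- baseplate: Target: bare aluminium plate 120 (x) by 130 (y) mm, fixed on the robot's left or right, top 20 mm above the table; in its middle a brass pin (standoff), diameter 10, 28 mm high above the plate. Green block 9 mm high near the corner x +48, y -45 mm. Origin: pin's axis at table height, z up. Undersides in the stack, from the table: black ring 20, transformer 34, orange ring 62, clamp 74 mm.
- finished_unit: Not a target: a grey baseplate of the same size, fixed to the table on the other side, already carrying a black round can of diameter 80 mm whose top is 72 mm above the table. Origin: at table height on the can's axis.
- tube: Bystander, to be left standing: glass electron tube with a black base, diameter 34 mm, 66 mm high, loose, upright among the parts. Origin: centre of its underside; z up.
- capacitor: Bystander, to be left standing: blue capacitor can with a silver top, diameter 35 mm, 42 mm high, loose, upright among the parts. Origin: centre of its underside; z up.
There are look-alikes about, which are no part of the job. Of the things shaped like the transformer, the copper one is meant. Of the things that look like the orange_ring, the larger one is meant.

How it is judged:
On the way, in this order (a step that is already met when the one before it is completed fails the run):
1. the black rubber ring lies flat on the baseplate, round the standoff, let go (horizontal distance between rubber_ring and baseplate below 0.01 m and z of rubber_ring in the frame of baseplate between 0.016 and 0.024 m and angle between rubber_ring's own z axis and vertical below 0.12 rad and contact force between rubber_ring and the fingers below 0.3 N), for 0.2 s.
2. the transformer lies flat on the black rubber ring, round the standoff, let go (horizontal distance between transformer and baseplate below 0.01 m and z of transformer in the frame of baseplate between 0.03 and 0.038 m and angle between transformer's own z axis and vertical below 0.12 rad and contact force between transformer and the fingers below 0.3 N), for 0.2 s.
3. the orange ring lies flat and centred on the transformer, let go (horizontal distance between orange_ring and baseplate below 0.01 m and z of orange_ring in the frame of baseplate between 0.058 and 0.066 m and angle between orange_ring's own z axis and vertical below 0.12 rad and contact force between orange_ring and the fingers below 0.3 N), for 0.2 s.
4. the steel clamp lies flat and centred on the orange ring, hub up, let go (horizontal distance between clamp and baseplate below 0.01 m and z of clamp in the frame of baseplate between 0.07 and 0.078 m and angle between clamp's own z axis and vertical below 0.12 rad and contact force between clamp and the fingers below 0.3 N), for 0.2 s.
At the end, for the whole second after the job is handed in: On the bare baseplate, from below: black ring, transformer, orange ring, clamp hub up; each within 10 mm of the standoff axis, 4 mm of its stack height, 0.12 rad of level, let go, at rest. Tube and capacitor upright within 30 mm of their start (all of step 1 and all of step 2 and all of step 3 and all of step 4 and linear speed of each of rubber_ring, transformer, orange_ring, clamp below 0.02 m/s and angular speed of each of rubber_ring, transformer, orange_ring, clamp below 0.2 rad/s and not (distance of tube from where it was at the start of the episode above 0.03 m) and not (angle between tube's own z axis and vertical above 0.5 rad) and not (distance of capacitor from where it was at the start of the episode above 0.03 m) and not (angle between capacitor's own z axis and vertical above 0.5 rad)); the robot touches nothing.
It fails at once if the transformer is dropped (it falls free of the fingers, faster than 0.6 m/s) (linear speed of transformer above 0.6 m/s and contact force between transformer and the fingers below 0.1 N).
It fails at once if the glass tube is knocked over or shoved more than 30 mm (distance of tube from where it was at the start of the episode above 0.03 m or angle between tube's own z axis and vertical above 0.5 rad).
It fails at once if the capacitor is knocked over or shoved more than 30 mm (distance of capacitor from where it was at the start of the episode above 0.03 m or angle between capacitor's own z axis and vertical above 0.5 rad).
It also fails if it takes over 109 s, if anything falls off the work surface, if the arm or the gripper's body presses on something with over 40 N, if the wrist force passes 120 N, or if a joint passes its speed limit or range.

## Working session

There is one attempt and no reset: what is moved stays moved. The work goes in short steps, Python scripts to look and compute and a tool call to move; the robot and the scene stay as the last step left them, time stands still between calls to the robot, and variables do not carry over. Pictures are saved under pics/ and viewed, and the job is handed in when it is done.

Besides the shell and the picture viewer there is one more tool, called after "Call:" by a JSON object that holds its "op" and its "data", one argument or row to a line. servo_tool: Moves the arm, as the interface text tells. Its arguments: {"type":"object","properties":{"series":{"type":"array","items":{"type":"array","items":{"type":"array","items":{"type":"number"}}}},"hand":{"type":"number"},"squeeze":{"type":"number"}},"required":["series"]}

```bash
mkdir -p pics; cat > h.py <<'E'
import numpy as np, cv2
from rig import *
def snap(c,n):
    im=read_camera(c); cv2.imwrite(f'pics/{n}.png',im[:,:,::-1]); return im
E
python3 - <<'E'
from h import *
s=get_state(); print(s['clock'],s['ee_pos'],s['eef_rot'],s['opening'])
for c in ['scene','top']:
    snap(c,c+'0'); k=get_calibration(c); print(c,k)
E
```

```text
0.0 [ 0.19800787 -0.53946428  0.40377167] [-3.13952180e+00 -1.44686733e-04  3.51788150e-01] 1.0008428168266261
scene {'fx': 516.2399472703373, 'fy': 516.2399472703373, 'cx': 313.94513623826555, 'cy': 194.34173251522688, 'R': array([[ 0.31301496,  0.94967268, -0.01197632],
       [ 0.80303173, -0.2713726 , -0.53056286],
       [-0.5071111 ,  0.15645675, -0.84756098]]), 't': array([-0.15829612, -0.42935487,  1.60664008])}
top {'fx': 449.5364450605748, 'fy': 449.5364450605748, 'cx': 322.67192587395635, 'cy': 201.86284424594064, 'R': array([[-0.01414786, -0.99981421,  0.01309105],
       [-0.99083027,  0.01225893, -0.13455516],
       [ 0.13436968, -0.01487468, -0.99081963]]), 't': array([-0.00410888,  0.54073831,  0.85496504])}
```

View pics/scene0.png

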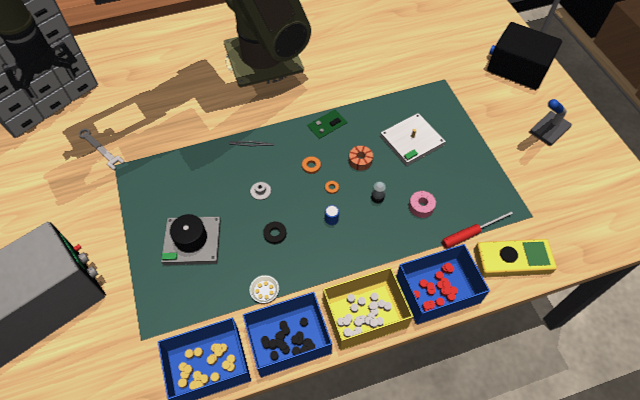

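View pics/top0.png

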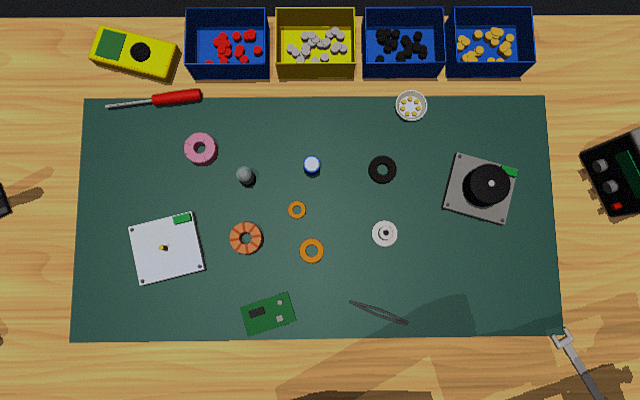

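```bash
python3 - <<'E'
from h import *
for n in ['rubber_ring','transformer','orange_ring','clamp','baseplate','tube','capacitor','finished_unit']:
  for c in ['scene','top']:
    print(n,c,[(np.round(d['at'],4).tolist(),round(d['conf'],2)) for d in tip_of(c,n)])
print(get_state()['clock'])
E
```

```text
rubber_ring scene [([0.6102, -0.1337, 0.0027], 0.64)]
rubber_ring top [([0.6105, -0.1309, 0.0035], 0.97), ([0.4402, 0.0117, -0.0038], 0.3)]
transformer scene [([0.465, 0.1412, -0.0008], 0.7), ([0.6526, 0.2394, 0.0], 0.64), ([0.4785, -0.1375, 0.0002], 0.41)]
transformer top [([0.6563, 0.2322, 0.0024], 0.9), ([0.4721, 0.1392, -0.0016], 0.87)]
orange_ring scene [([0.446, 0.0163, 0.0033], 0.73), ([0.5316, 0.0451, -0.0028], 0.67), ([0.6118, -0.1336, -0.0015], 0.23)]
orange_ring top [([0.4381, 0.0087, -0.0025], 0.86), ([0.5251, 0.0397, -0.0035], 0.6)]
clamp scene [([0.4794, -0.1396, 0.001], 0.66)]
clamp top [([0.4781, -0.1365, 0.002], 0.86), ([0.4519, 0.3028, -0.0031], 0.45)]
baseplate scene [([0.4535, 0.303, 0.0018], 0.72)]
baseplate top [([0.4528, 0.3023, -0.0012], 0.88)]
tube scene [([0.5933, 0.1402, 0.0019], 0.82)]
tube top [([0.5923, 0.1442, 0.0005], 0.72)]
capacitor scene [([0.6159, 0.0129, -0.0028], 0.55)]
capacitor top [([0.6154, 0.0072, 0.0028], 0.69)]
finished_unit scene [([0.5612, -0.3352, -0.003], 0.62)]
finished_unit top [([0.5685, -0.3342, 0.0028], 0.68)]
0.9
```

Both pictures show every part: copper transformer at top (246,238), the larger orange ring at (312,250), black ring (382,169), clamp (385,233), and the bare plate with its pin at about (163,247). Next I refine the positions with silhouette fits from both views.

```bash
cat >> h.py <<'E'
from scipy.optimize import least_squares
def proj(c,P):
    k=get_calibration(c); q=np.atleast_2d(P)@np.array(k['R']).T+k['t']
    return np.c_[q[:,0]/q[:,2]*k['fx']+k['cx'], q[:,1]/q[:,2]*k['fy']+k['cy']]
def cyls(p,parts):
    a=np.linspace(0,2*np.pi,48,endpoint=False)
    return [np.vstack([np.c_[p[0]+r*np.cos(a),p[1]+r*np.sin(a),np.full(48,p[2]+z)] for z in (z0,z1)]) for r,z0,z1 in parts]
def sil(c,p,parts):
    S=8; x0=None
    qs=[proj(c,Q) for Q in cyls(p,parts)]
    al=np.vstack(qs); o=np.floor(al.min(0))-2; w=np.ceil(al.max(0)-o)+2
    m=np.zeros((int(w[1]*S),int(w[0]*S)),np.uint8)
    for q in qs: cv2.fillConvexPoly(m,cv2.convexHull(np.round(((q-o+.5)*S)).astype(np.int32)),1)
    M=cv2.moments(m,True); return np.array([M['m10']/M['m00']/S+o[0]-.5,M['m01']/M['m00']/S+o[1]-.5]),M['m00']/S/S
def cen(mask):
    # outline filled
    cs,_=cv2.findContours(mask.astype(np.uint8),cv2.RETR_EXTERNAL,cv2.CHAIN_APPROX_NONE)
    cc=max(cs,key=cv2.contourArea); f=np.zeros(mask.shape,np.uint8); cv2.drawContours(f,[cc],-1,1,-1)
    M=cv2.moments(f,True); return np.array([M['m10']/M['m00'],M['m01']/M['m00']]),M['m00']
def fit(meas,parts,p0):
    # meas: {cam:centroid}; fit xyz (xy only with one cam)
    n=3 if len(meas)>1 else 2
    f=lambda v: np.concatenate([sil(c,np.r_[v,p0[n:]],parts)[0]-m for c,m in meas.items()])
    r=least_squares(f,np.array(p0[:n]),diff_step=1e-2,x_scale=.01); return np.r_[r.x,p0[n:]],r.fun
PARTS={'rubber_ring':[(.029,0,.014)],'transformer':[(.032,0,.028)],'orange_ring':[(.025,0,.012)],'clamp':[(.027,0,.005),(.014,.005,.022)],
'tube':[(.017,0,.066)],'capacitor':[(.0175,0,.042)],'pin':[(.005,.02,.048)]}
E
cat > m.py <<'E'
from h import *
P0={'rubber_ring':[.610,-.132,0.],'transformer':[.469,.140,0.],'orange_ring':[.441,.012,0.],'clamp':[.4785,-.138,0.]}
for c in ['scene','top']: read_camera(c)
for n,p0 in P0.items():
  me={}
  for c in ['scene','top']:
    for d in masks_of(c,n):
      q,a=cen(d['pixels']); e,ea=sil(c,p0,PARTS[n])
      if np.hypot(*(q-e))<12: me[c]=q; print(n,c,np.round(q,1),'exp',np.round(e,1),'area',a,ea,round(d['conf'],2)); break
  print(n,*[np.round(x,4) for x in fit(me,PARTS[n],p0)])
  for c in me: print('   xy',c,np.round(fit({c:me[c]},PARTS[n],p0)[0],4))
E
python3 m.py
python3 - <<'E'
from h import *
for c in ['scene','top']:
    im=read_camera(c); u,v=proj(c,[.453,.303,.03])[0].astype(int)
    cr=im[v-45:v+45,u-45:u+45]; cv2.imwrite(f'pics/bp_{c}.png',cv2.resize(cr[:,:,::-1],None,fx=6,fy=6,interpolation=cv2.INTER_NEAREST)); print(c,u-45,v-45)
E
```

```text
rubber_ring scene [274.  232.3] exp [276.2 232. ] area 411.0 453.03125 0.66
rubber_ring top [381.8 168.7] exp [380.3 169.9] area 629.0 651.546875 0.75
rubber_ring [ 0.6111 -0.1361  0.    ] [0.7289 0.582  0.4287 0.5752]
   xy scene [ 0.609  -0.1374  0.    ]
   xy top [ 0.6124 -0.1352  0.    ]
transformer scene [360.  157.7] exp [359.4 157.6] area 499.0 518.28125 0.74
transformer top [245.4 237.3] exp [247.3 239.6] area 874.0 879.734375 0.9
transformer [0.4725 0.1429 0.    ] [0.8473 0.588  0.4937 0.5794]
   xy scene [0.4699 0.1415 0.    ]
   xy top [0.4737 0.1439 0.    ]
orange_ring scene [310.  164.8] exp [310.6 163.8] area 236.0 276.59375 0.66
orange_ring top [310.9 249.8] exp [311.6 252.9] area 420.0 493.859375 0.65
orange_ring [0.4457 0.0118 0.    ] [1.0512 0.3505 0.7639 0.7441]
   xy scene [0.4437 0.0095 0.    ]
   xy top [0.4473 0.0133 0.    ]
clamp scene [259.9 190.7] exp [260.2 191. ] area 289.0 310.8125 0.51
clamp top [383.8 232.6] exp [384.9 233.5] area 559.0 562.0625 0.58
clamp [ 0.4796 -0.1368  0.    ] [0.8188 0.4558 0.5155 0.4087]
   xy scene [ 0.4775 -0.1385  0.    ]
   xy top [ 0.4804 -0.1358  0.    ]
scene 368 88
top 118 203
```

```bash
cd pics; python3 -c "
import cv2,numpy as np
cv2.imwrite('bp.png',cv2.resize(np.hstack([cv2.imread('bp_scene.png'),cv2.imread('bp_top.png')]),(800,400)))"
```

```text
(no output)
```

View pics/bp.png

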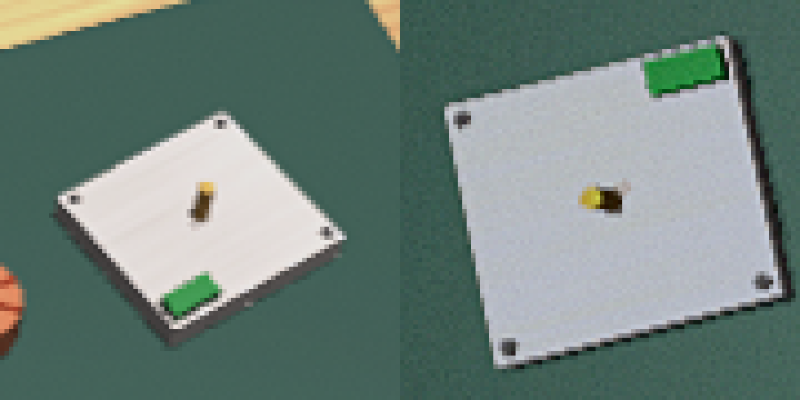

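```bash
cat > m2.py <<'E'
from h import *
def fit(meas,parts,p0):
    p0=np.array(p0,float); n=3 if len(meas)>1 else 2
    f=lambda v: np.concatenate([sil(c,p0+np.r_[v/100,np.zeros(3-n)],parts)[0]-m for c,m in meas.items()])
    r=least_squares(f,np.full(n,.01),diff_step=20,x_scale=.1)   # v in cm
    v=r.x
    # gauss-newton with wide steps
    for _ in range(6):
        F=f(v); J=np.array([(f(v+np.eye(n)[i]*.3)-f(v-np.eye(n)[i]*.3))/.6 for i in range(n)]).T
        v=v-np.linalg.lstsq(J,F,rcond=None)[0]
    return p0+np.r_[v/100,np.zeros(3-n)],f(v)
def pick(c,im,n,p0):
    lab=cv2.cvtColor(im,cv2.COLOR_RGB2LAB).astype(float)
    L,a=lab[...,0],lab[...,1]-128
    e,ea=sil(c,p0,PARTS[n]); R=int(np.sqrt(ea/np.pi)*1.5)+2
    yy,xx=np.mgrid[:400,:640]; win=np.hypot(xx-e[0],yy-e[1])<R
    ring=win&(np.hypot(xx-e[0],yy-e[1])>R*.85); Lb=np.median(L[ring]); ab=np.median(a[ring])
    if n in('orange_ring','transformer'): m=a-ab>8
    elif n=='rubber_ring': m=a-ab>5
    else: m=a-ab>6
    m&=win
    m=cv2.morphologyEx(m.astype(np.uint8),cv2.MORPH_CLOSE,np.ones((3,3)))
    return cen(m)+(e,ea)
def run(P0,cams=('scene','top')):
  ims={c:read_camera(c) for c in cams}
  for n,p0 in P0.items():
    me={}
    for c in cams:
      q,a,e,ea=pick(c,ims[c],n,p0); me[c]=q; print(n,c,np.round(q,1),'exp',np.round(e,1),'area',a,round(ea))
    if len(cams)>1: print('  3D',*[np.round(x,4) for x in fit(me,PARTS[n],p0)])
    for c in me: print('   xy',c,np.round(fit({c:me[c]},PARTS[n],p0)[0],4))
if __name__=='__main__':
  run({'rubber_ring':[.610,-.135,0.],'transformer':[.472,.142,0.],'orange_ring':[.443,.012,0.],'clamp':[.4785,-.137,0.]})
  def f(v): return np.concatenate([proj('scene',v)[0]-[413.8,130.0],proj('top',v)[0]-[160.8,247]])
  r=least_squares(f,[.45,.3,.048]);print('pin top',r.x,r.fun)
  k=[proj(c,[.453,.303,z]).round(1).tolist() for c in('scene','top') for z in (.02,.048)];print(k)
  def inter(c,uv,z):
    return least_squares(lambda v:proj(c,[v[0],v[1],z])[0]-uv,[.45,.3]).x
  print(inter('scene',[413.8,130.0],.048),inter('top',[160.8,247],.048))
  # plate corners (top face)
  S=[(222,112),(345,238),(170,328),(58,200)]; T=[(446,103),(728,37),(783,297),(498,366)]
  for nm,c,C,o,sx in(('scene','scene',S,(368,88),0),('top','top',T,(118,203),400)):
    X=np.array([inter(c,[(u-sx)/400*90+o[0]-.5,v/400*90+o[1]-.5],.02) for u,v in C]); print(nm,X.round(4).tolist(),'mean',X.mean(0).round(4))
E
python3 m2.py
```

```text
rubber_ring scene [274.4 232.4] exp [275.1 232.4] area 418.0 454
rubber_ring top [382.  169.3] exp [381.8 169.8] area 631.0 654
  3D [ 0.6106 -0.1359  0.0016] [0.3158 0.0234 0.2658 0.0747]
   xy scene [ 0.6095 -0.1366  0.    ]
   xy top [ 0.6111 -0.1356  0.    ]
transformer scene [360.5 157.3] exp [360.5 158.3] area 524.0 520
transformer top [245.7 237.9] exp [246.4 238.2] area 897.0 881
  3D [0.4723 0.1422 0.0047] [ 0.2215 -0.045   0.1635  0.0314]
   xy scene [0.4691 0.143  0.    ]
   xy top [0.4726 0.1433 0.    ]
orange_ring scene [310.9 164.4] exp [310.8 164.4] area 280.0 276
orange_ring top [311.1 250.3] exp [311.6 251.9] area 505.0 493
  3D [0.4459 0.0124 0.0039] [ 0.3455 -0.0431  0.2497  0.0382]
   xy scene [0.4431 0.0123 0.    ]
   xy top [0.4462 0.0129 0.    ]
clamp scene [260.2 190.5] exp [260.5 190.9] area 308.0 311
clamp top [384.2 233.1] exp [384.4 233.5] area 566.0 562
  3D [ 0.479  -0.1368  0.0025] [0.3953 0.0405 0.3046 0.0887]
   xy scene [ 0.477  -0.1375  0.    ]
   xy top [ 0.4794 -0.1365  0.    ]
pin top [0.45511472 0.2995814  0.05111888] [ 0.46473556 -0.14310024  0.33135241  0.07222663]
[[[413.4, 136.2]], [[414.9, 129.7]], [[164.7, 248.7]], [[159.9, 248.3]]]
[0.45298884 0.29969685] [0.45538474 0.3012884 ]
scene [[0.3797, 0.3483], [0.4958, 0.3774], [0.5236, 0.2496], [0.4122, 0.2234]] mean [0.4528 0.2997]
top [[0.4998, 0.3778], [0.528, 0.2524], [0.4115, 0.2252], [0.3831, 0.3499]] mean [0.4556 0.3013]
```

Positions, averaged over both cameras:

| Thing | x (m) | y (m) |
|---|---|---|
| Pin | 0.454 | 0.3005 |
| Rubber ring | 0.610 | -0.136 |
| Transformer | 0.471 | 0.143 |
| Orange ring | 0.4447 | 0.0126 |
| Clamp | 0.478 | -0.137 |

Plate yaw is about 13°. The fitted heights agree with the text to within about 3 mm. I'll keep yaw at 0.352, because it clears the green block.

Call:
{"op": "servo_tool", "data": {
  "series": [
    [[4.38,-1.97,0,0],[4.38,-1.97,0,0],[4.38,-1.97,0,0],[4.38,-1.97,0.5,0],[4.38,-1.97,1,0],[4.38,-1.97,1,0],[4.38,-1.97,1,0],[4.38,-1.97,1,0],[4.38,-1.97,1,0],[4.38,-1.97,1,0],[4.38,-1.97,1,0],[4.38,-1.97,1,0]]
  ],
  "hand": 1,
  "squeeze": 30
}}

```text
clock: 2.8
ee_pos: [0.6114, -0.1351, 0.3194]
eef_rot: [3.141, -0.0, 0.352]
ft_force: [-0.4, 0.3, 0.8]
opening: 1.001
```

```bash
cat > g.py <<'E'
import sys,numpy as np
from rig import get_state
s=get_state(); p=np.array(s['ee_pos']); y=s['eef_rot'][2]
d=np.array([float(v) for v in sys.argv[1:4]])-p
print('t',round(s['clock'],2),'p',p.round(4),'rpy',np.round(s['eef_rot'],4),'F',np.round(s['ft_force'],1),'op',round(s['opening'],3))
print('shift cm x %.2f y %.2f z %.2f'%(100*(d[0]*np.cos(y)+d[1]*np.sin(y)),100*(d[0]*np.sin(y)-d[1]*np.cos(y)),-100*d[2]))
E
python3 g.py .6103 -.1361 .19
```

```text
t 2.8 p [ 0.6114 -0.1351  0.3194] rpy [ 3.1412e+00 -2.0000e-04  3.5200e-01] F [-0.4  0.3  0.8] op 1.001
shift cm x -0.13 y 0.06 z 12.94
```

Call:
{"op": "servo_tool", "data": {
  "series": [
    [[-0.07,0.03,2,0],[0,0,3,0],[0,0,3,0],[0,0,3,0],[0,0,2,0],[0,0,0.5,0],[0,0,0,0]]
  ]
}}

```text
clock: 3.5
ee_pos: [0.6094, -0.1372, 0.1839]
eef_rot: [-3.141, 0.001, 0.352]
ft_force: [0.1, -0.0, 0.1]
opening: 1.001
```

```bash
python3 g.py .6103 -.1361 .17; python3 -c "
from h import *
im=snap('scene','a1'); u,v=proj('scene',[.61,-.136,.02])[0].astype(int)
cv2.imwrite('pics/a1c.png',cv2.resize(im[v-50:v+40,u-60:u+60,::-1],None,fx=6,fy=6))"
```

```text
t 3.5 p [ 0.6094 -0.1372  0.1839] rpy [-3.1405e+00  1.4000e-03  3.5180e-01] F [ 0.1 -0.   0.1] op 1.001
shift cm x 0.13 y -0.07 z 1.39
```

View pics/a1c.png

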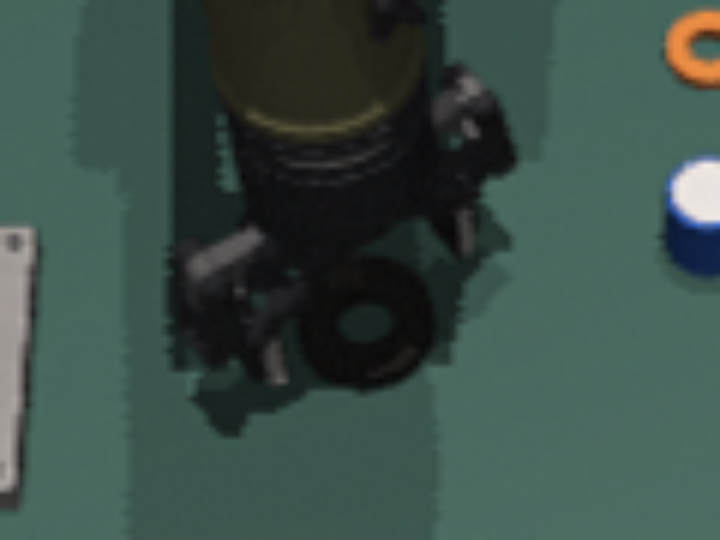

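The open fingers straddle the black ring (centre at crop 368,322) with their tips still above the table. I'll feel my way down.

Call:
{"op": "servo_tool", "data": {
  "series": [
    [[0,0,0.4,0],[0,0,0.4,0],[0,0,0.2,0],[0,0,0,0],[0,0,0,0]]
  ]
}}

```text
clock: 4.05
ee_pos: [0.6095, -0.1373, 0.1749]
eef_rot: [3.141, -0.0, 0.352]
ft_force: [-1.0, -1.1, -1.2]
opening: 1.003
```

```bash
python3 g.py .6103 -.1361 .17
```

```text
t 4.05 p [ 0.6095 -0.1373  0.1749] rpy [ 3.1414e+00 -2.0000e-04  3.5180e-01] F [-1.  -1.1 -1.2] op 1.003
shift cm x 0.11 y -0.09 z 0.49
```

Call:
{"op": "servo_tool", "data": {
  "series": [
    [[0.1,-0.08,0.2,0],[0,0,0.2,0],[0,0,0,0],[0,0,0,0]]
  ]
}}

```text
clock: 4.45
ee_pos: [0.6101, -0.1361, 0.1706]
eef_rot: [-3.141, 0.0, 0.352]
ft_force: [-0.6, -1.1, -0.1]
opening: 1.0
```

Call:
{"op": "servo_tool", "data": {
  "series": [
    [[0,0,0.15,0],[0,0,0,0],[0,0,0,0],[0,0,0,0],[0,0,0,0],[0,0,0,0],[0,0,0,0],[0,0,0,0]]
  ],
  "hand": 0.4,
  "squeeze": 30
}}

```text
clock: 5.25
ee_pos: [0.6101, -0.1362, 0.1695]
eef_rot: [3.142, -0.0, 0.352]
ft_force: [-1.3, -0.0, 5.0]
opening: 0.673
```

```bash
python3 g.py .454 .3005 .30; python3 -c "
from h import *
im=snap('scene','a2'); u,v=proj('scene',[.61,-.136,.02])[0].astype(int)
cv2.imwrite('pics/a2c.png',cv2.resize(im[v-50:v+40,u-60:u+60,::-1],None,fx=6,fy=6))"
```

```text
t 5.25 p [ 0.6101 -0.1362  0.1695] rpy [ 3.1416e+00 -1.0000e-04  3.5180e-01] F [-1.3 -0.   5. ] op 0.673
shift cm x 0.39 y -46.37 z -13.05
```

View pics/a2c.png

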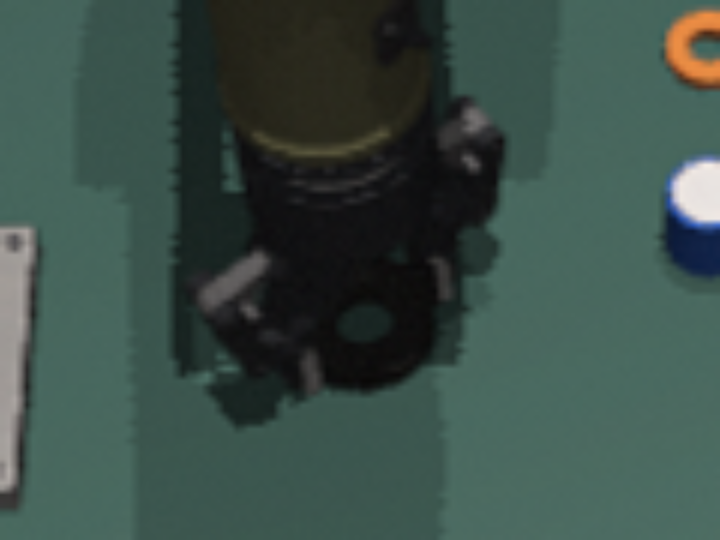

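The jaws stopped at 0.673, about 57 mm, so the ring is gripped. The tips just brush the table, so I'm lifting and carrying it over.

Call:
{"op": "servo_tool", "data": {
  "series": [
    [[0,0,-0.5,0],[0,0,-2,0],[0,0,-3,0],[0,0,-3,0],[0,0,-2,0],[0,0,-0.5,0],[0,0,0,0]]
  ]
}}

```text
clock: 6.0
ee_pos: [0.6104, -0.1363, 0.2798]
eef_rot: [3.14, -0.002, 0.352]
ft_force: [-0.1, 0.1, -0.6]
opening: 0.672
```

Call:
{"op": "servo_tool", "data": {
  "series": [
    [[0,-2,0,0],[0,-4,0,0],[0,-4,0,0],[0,-4.5,0,0],[0,-4.5,0,0],[0,-4.5,0,0],[0,-4.5,0,0],[0,-4.5,0,0],[0.2,-4.5,0,0],[0.2,-4,0,0],[0,-4,0,0],[0,-1.4,0,0]]
  ]
}}

```text
clock: 7.2
ee_pos: [0.4511, 0.3038, 0.2775]
eef_rot: [-3.141, 0.004, 0.355]
ft_force: [-0.1, 0.2, -0.4]
opening: 0.671
```

```bash
python3 g.py .4542 .3005 .215; python3 -c "
from h import *
im=snap('scene','a3')
snap('top','a3t')"
```

```text
t 7.2 p [0.4511 0.3038 0.2775] rpy [-3.1407  0.0036  0.3552] F [-0.1  0.2 -0.4] op 0.671
shift cm x 0.17 y 0.41 z 6.25
```

View pics/a3.png

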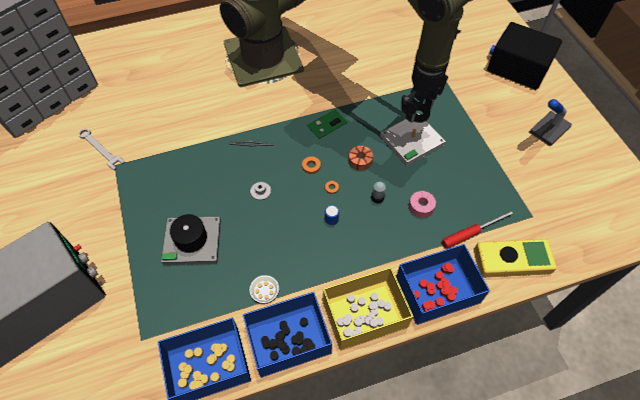

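The ring is held and the arm stands over the plate, around (415,110). I'll settle, correct the position, and lower until just clear of the pin top.

Call:
{"op": "servo_tool", "data": {
  "series": [
    [[0,0,1,0],[0,0,1,0],[0,0,1,0],[0,0,0,0],[0,0,0,0]]
  ]
}}

```text
clock: 7.8
ee_pos: [0.4543, 0.2999, 0.2485]
eef_rot: [3.141, 0.002, 0.35]
ft_force: [0.6, -0.1, 0.9]
opening: 0.673
```

```bash
python3 g.py .4542 .3005 .1905; python3 -c "
from h import *
for c in('scene','top'):
  im=snap(c,'a4'+c); u,v=proj(c,[.454,.3,.05])[0].astype(int)
  cv2.imwrite(f'pics/a4c{c}.png',cv2.resize(im[v-50:v+40,u-50:u+50,::-1],(400,360)))
cv2.imwrite('pics/a4c.png',np.hstack([cv2.imread('pics/a4cscene.png'),cv2.imread('pics/a4ctop.png')]))"
```

```text
t 7.8 p [0.4543 0.2999 0.2485] rpy [3.1413e+00 1.5000e-03 3.5030e-01] F [ 0.6 -0.1  0.9] op 0.673
shift cm x 0.02 y -0.06 z 5.80
```

View pics/a4c.png

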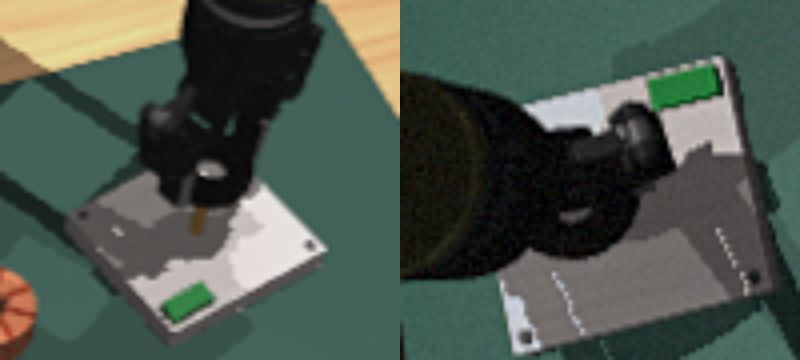

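The ring hangs just above the pin, level and aligned. Lowering it.

Call:
{"op": "servo_tool", "data": {
  "series": [
    [[0,-0.05,1,0],[0,0,1,0],[0,0,1,0],[0,0,1,0],[0,0,0.8,0],[0,0,0.5,0],[0,0,0.3,0],[0,0,0.1,0],[0,0,0,0],[0,0,0,0]]
  ]
}}

```text
clock: 8.9
ee_pos: [0.4541, 0.3013, 0.1925]
eef_rot: [-3.141, -0.001, 0.352]
ft_force: [-1.0, -0.3, -1.5]
opening: 0.672
```

```bash
python3 g.py .4542 .3005 .1895
```

```text
t 8.9 p [0.4541 0.3013 0.1925] rpy [-3.1415e+00 -8.0000e-04  3.5180e-01] F [-1.  -0.3 -1.5] op 0.672
shift cm x -0.01 y 0.08 z 0.30
```

Call:
{"op": "servo_tool", "data": {
  "series": [
    [[0,0.04,0.1,0],[0,0,0.1,0],[0,0,0.05,0],[0,0,0,0],[0,0,0,0]]
  ]
}}

```text
clock: 9.4
ee_pos: [0.454, 0.3008, 0.1897]
eef_rot: [3.142, 0.0, 0.352]
ft_force: [-0.0, 0.2, -0.2]
opening: 0.672
```

Call:
{"op": "servo_tool", "data": {
  "series": [
    [[0,0,0,0],[0,0,0,0],[0,0,0,0],[0,0,0,0],[0,0,-0.5,0],[0,0,-2,0],[0,0,-3,0],[0,0,-4,0],[0,0,-1,0]]
  ],
  "hand": 0.95
}}

```text
clock: 10.3
ee_pos: [0.4553, 0.3016, 0.2991]
eef_rot: [-3.14, -0.008, 0.352]
ft_force: [-0.2, 0.8, 0.9]
opening: 0.95
```

```bash
python3 g.py .4709 .1432 .25; cat > c.py <<'E'
import sys
from h import *
p=[float(v) for v in sys.argv[2:5]]
o=[]
for c in('scene','top'):
  im=read_camera(c); u,v=proj(c,p)[0].astype(int)
  o.append(cv2.resize(im[v-45:v+45,u-50:u+50,::-1],(400,360)))
cv2.imwrite(f'pics/{sys.argv[1]}.png',np.hstack(o))
E
python3 c.py b1 .454 .3 .03
```

```text
t 10.3 p [0.4553 0.3016 0.2991] rpy [-3.1404 -0.0076  0.3519] F [-0.2  0.8  0.9] op 0.95
shift cm x -4.00 y 15.41 z 4.91
```

View pics/b1.png

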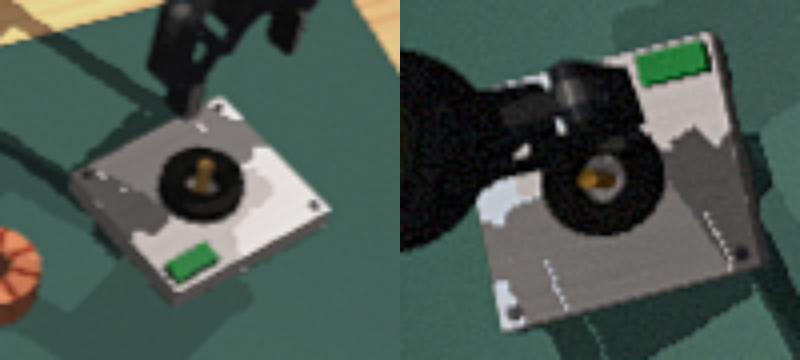

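The black ring lies flat on the plate with the pin in the middle of its hole. On to the transformer.

Call:
{"op": "servo_tool", "data": {
  "series": [
    [[0,1.4,0,0],[-1,3,0,0],[-1,4,0,0],[-1,4,0,0],[-1,2,1,0],[0,1,2,0],[0,0,2,0],[0,0,2,0],[0,0,2,0],[0,0,1,0],[0,0,0,0],[0,0,0,0]]
  ],
  "hand": 1
}}

```text
clock: 11.6
ee_pos: [0.4694, 0.1422, 0.1943]
eef_rot: [-3.141, 0.002, 0.352]
ft_force: [-0.8, 0.6, 0.2]
opening: 0.998
```

```bash
python3 g.py .4709 .1432 .172;python3 c.py b2 .4709 .1432 .03; python3 -c "
from m2 import *
run({'transformer':[.472,.142,0.]})"
```

```text
t 11.6 p [0.4694 0.1422 0.1943] rpy [-3.1414e+00  1.5000e-03  3.5160e-01] F [-0.8  0.6  0.2] op 0.998
shift cm x 0.18 y -0.04 z 2.23
transformer scene [357.2 154.3] exp [360.5 158.3] area 748.0 520
transformer top [257.  243.1] exp [246.4 238.2] area 112.0 881
  3D [0.4628 0.1247 0.0107] [-3.77    0.5622 -2.7755 -0.6745]
   xy scene [0.457  0.1383 0.    ]
   xy top [0.4619 0.1206 0.    ]
```

View pics/b2.png

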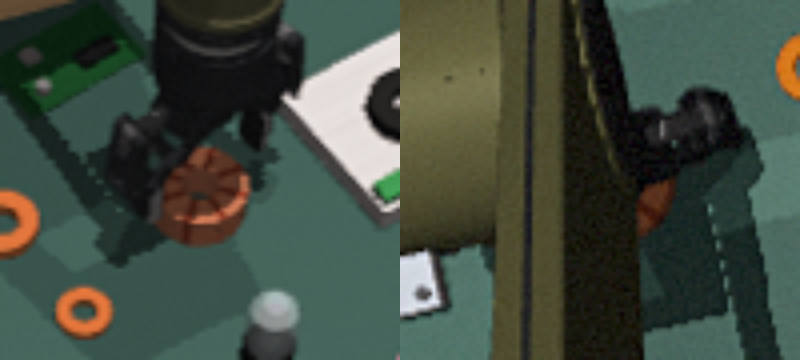

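The fingers straddle the transformer (scene crop 205,195). The arm hides it from the top camera, so this silhouette fit is invalid and I keep the earlier position. I'll lower, then close with more grip.

Call:
{"op": "servo_tool", "data": {
  "series": [
    [[0.15,-0.04,1,0],[0,0,0.8,0],[0,0,0.4,0],[0,0,0.0,0],[0,0,0,0],[0,0,0,0]]
  ]
}}

```text
clock: 12.4
ee_pos: [0.4709, 0.1434, 0.1727]
eef_rot: [-3.142, -0.0, 0.352]
ft_force: [0.2, -0.2, -0.1]
opening: 0.997
```

Call:
{"op": "servo_tool", "data": {
  "series": [
    [[0,0,0,0],[0,0,0,0],[0,0,0,0],[0,0,0,0],[0,0,0,0],[0,0,0,0],[0,0,0,0],[0,0,0,0]]
  ],
  "hand": 0.5,
  "squeeze": 60
}}

```text
clock: 13.2
ee_pos: [0.4709, 0.1432, 0.1736]
eef_rot: [3.141, -0.001, 0.352]
ft_force: [-0.9, -0.8, 7.4]
opening: 0.733
```

Call:
{"op": "servo_tool", "data": {
  "series": [
    [[0,0,-0.3,0],[0,0,-0.7,0],[0,0,0,0],[0,0,0,0],[0,0,0,0]]
  ]
}}

```text
clock: 13.7
ee_pos: [0.4706, 0.1434, 0.1825]
eef_rot: [-3.141, 0.0, 0.352]
ft_force: [-0.1, 0.9, -4.8]
opening: 0.733
```

```bash
python3 g.py .4709 .1432 .172;python3 c.py b3 .4709 .1432 .03
```

```text
t 13.7 p [0.4706 0.1434 0.1825] rpy [-3.1415e+00  5.0000e-04  3.5190e-01] F [-0.1  0.9 -4.8] op 0.733
shift cm x 0.02 y 0.03 z 1.05
```

View pics/b3.png

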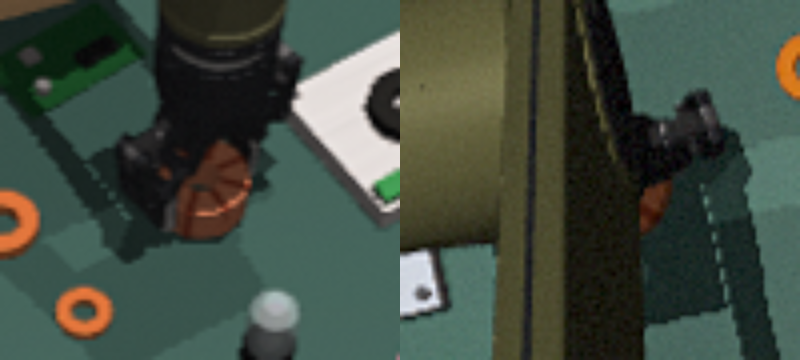

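```bash
python3 -c "
from h import *
im=read_camera('scene'); u,v=proj('scene',[.4709,.1432,.02])[0].astype(int)
cv2.imwrite('pics/b4.png',cv2.resize(im[v-25:v+25,u-30:u+30,::-1],(720,600),interpolation=cv2.INTER_CUBIC))"
```

```text
(no output)
```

View pics/b4.png

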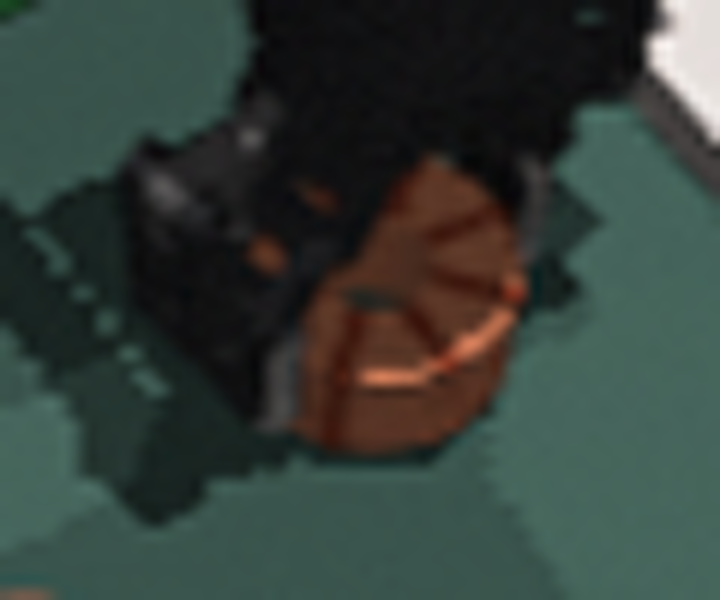

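```bash
cat > ov.py <<'E'
import sys
from h import *
# ov.py name cam x y z(bottom) h r
n,c=sys.argv[1:3]; x,y,z,h,r=map(float,sys.argv[3:8])
im=read_camera(c)[:,:,::-1]; u,v=proj(c,[x,y,z])[0].astype(int); S=12
o=cv2.resize(im[v-25:v+25,u-30:u+30],(720,600),interpolation=cv2.INTER_CUBIC)
a=np.linspace(0,2*np.pi,60)
for zz,rr,col in((z,r,(255,255,0)),(z+h,r,(0,255,0)),(z+h,.012,(0,255,0))):
  q=proj(c,np.c_[x+rr*np.cos(a),y+rr*np.sin(a),np.full(60,zz)])
  q=((q-[u-30,v-25]+.5)*S).astype(np.int32); cv2.polylines(o,[q],True,col,1)
cv2.imwrite(f'pics/{n}.png',o)
E
python3 ov.py b5 scene .4690 .1427 .0095 .028 .032
```

```text
(no output)
```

View pics/b5.png

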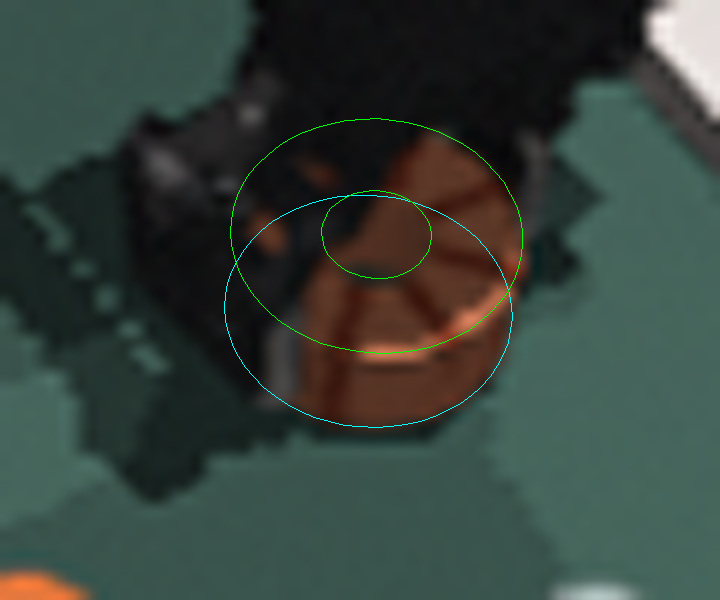

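The lifted transformer matches the level model, with its underside at TCP z minus 0.173. I'll carry it gently to the pin.

Call:
{"op": "servo_tool", "data": {
  "series": [
    [[0,0,-1,0],[0,0,-2,0],[0,0,-2,0],[0,0,-1.5,0],[0.3,-1,-1,0],[0.5,-2,0,0],[0.6,-2.5,0,0],[0.8,-2.5,0,0],[0.8,-2.5,0,0],[0.6,-2.5,0,0],[0.3,-1.5,0,0],[0.1,-0.7,0,0]]
  ]
}}

```text
clock: 15.1
ee_pos: [0.4554, 0.3015, 0.2577]
eef_rot: [-3.141, 0.0, 0.354]
ft_force: [-1.4, -0.5, -5.3]
opening: 0.733
```

Call:
{"op": "servo_tool", "data": {
  "series": [
    [[0,0,0,0],[0,0,0,0],[0,0,0,0]]
  ]
}}

```text
clock: 15.4
ee_pos: [0.4559, 0.2989, 0.2576]
eef_rot: [3.141, 0.001, 0.351]
ft_force: [-0.2, -0.0, -4.2]
opening: 0.732
```

```bash
python3 g.py .4542 .3005 .207;python3 c.py b6 .454 .3 .06
```

```text
t 15.4 p [0.4559 0.2989 0.2576] rpy [3.1411e+00 8.0000e-04 3.5090e-01] F [-0.2 -0.  -4.2] op 0.732
shift cm x -0.11 y -0.21 z 5.06
```

View pics/b6.png

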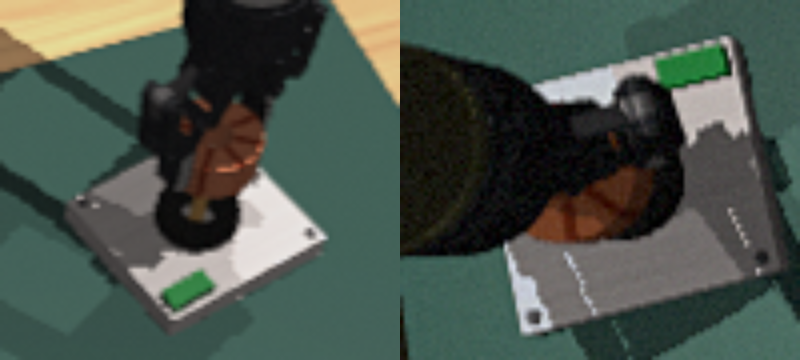

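The transformer hangs level over the ring and pin. Lowering it.

Call:
{"op": "servo_tool", "data": {
  "series": [
    [[-0.1,-0.2,0.5,0],[0,0,0.8,0],[0,0,0.8,0],[0,0,0.8,0],[0,0,0.7,0],[0,0,0.5,0],[0,0,0.3,0],[0,0,0.2,0],[0,0,0,0],[0,0,0,0],[0,0,0,0]]
  ]
}}

```text
clock: 16.6
ee_pos: [0.4545, 0.3015, 0.212]
eef_rot: [-3.141, -0.001, 0.352]
ft_force: [0.3, 0.6, -5.6]
opening: 0.737
```

```bash
python3 g.py .4542 .3005 .207
```

```text
t 16.6 p [0.4545 0.3015 0.212 ] rpy [-3.1415e+00 -7.0000e-04  3.5180e-01] F [ 0.3  0.6 -5.6] op 0.737
shift cm x -0.06 y 0.08 z 0.50
```

Call:
{"op": "servo_tool", "data": {
  "series": [
    [[0,0.05,0.15,0],[0,0,0.15,0],[0,0,0.1,0],[0,0,0,0],[0,0,0,0]]
  ]
}}

```text
clock: 17.1
ee_pos: [0.4545, 0.3009, 0.2078]
eef_rot: [3.142, 0.0, 0.352]
ft_force: [-0.3, -0.3, -2.7]
opening: 0.734
```

Call:
{"op": "servo_tool", "data": {
  "series": [
    [[0,0,0.1,0],[0,0,0,0],[0,0,0,0]]
  ]
}}

```text
clock: 17.4
ee_pos: [0.4544, 0.3009, 0.2077]
eef_rot: [3.142, -0.0, 0.352]
ft_force: [-1.5, -0.8, 6.3]
opening: 0.734
```

The force reads +6 N, so it is seated. Opening.

Call:
{"op": "servo_tool", "data": {
  "series": [
    [[0,0,0,0],[0,0,0,0],[0,0,0,0],[0,0,0,0],[0,0,-0.5,0],[0,0,-1,0],[0,0,-2,0],[0,0,-3,0],[0,0,-2.5,0],[0,0,-0.5,0]]
  ],
  "hand": 1
}}

```text
clock: 18.4
ee_pos: [0.4556, 0.3016, 0.3056]
eef_rot: [-3.14, -0.007, 0.352]
ft_force: [1.4, 0.7, 0.1]
opening: 1.0
```

```bash
python3 g.py .4447 .0126 .25;python3 ov.py b7 scene .4528 .3003 .034 .028 .032
```

```text
t 18.4 p [0.4556 0.3016 0.3056] rpy [-3.1405 -0.0071  0.3518] F [1.4 0.7 0.1] op 1.0
shift cm x -10.98 y 26.75 z 5.56
```

View pics/b7.png

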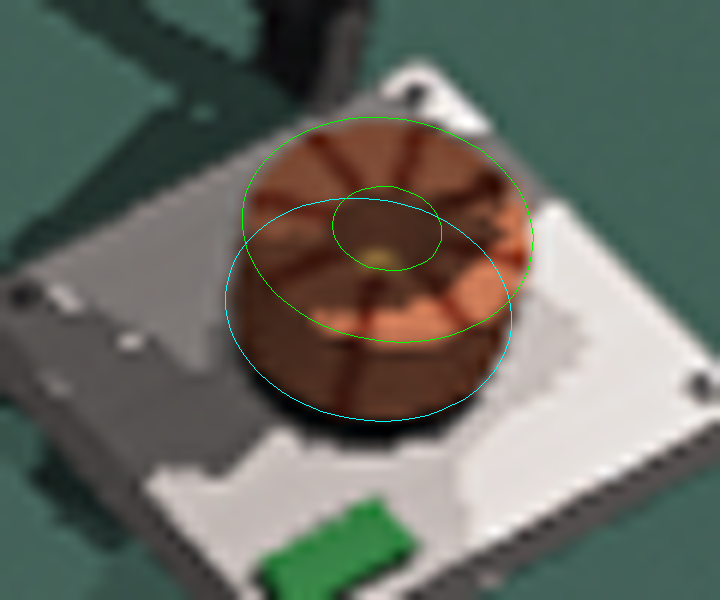

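The transformer matches the expected outline on the stack, level, with the pin visible in its hole. Next, the large orange ring.

Call:
{"op": "servo_tool", "data": {
  "series": [
    [[-0.5,1.3,0,0],[-1.3,3.2,0,0],[-1.7,4,0,0],[-1.7,4,0,0],[-1.7,4,0,0],[-1.7,4,0,0],[-1.3,3.3,1,0],[-0.8,2,2,0],[-0.3,1,2,0],[0,0,3,0],[0,0,2,0],[0,0,0,0]]
  ]
}}

```text
clock: 19.65
ee_pos: [0.4409, 0.0107, 0.1986]
eef_rot: [-3.138, 0.008, 0.351]
ft_force: [-0.2, -0.1, 0.1]
opening: 1.006
```

Call:
{"op": "servo_tool", "data": {
  "series": [
    [[0,0,1,0],[0,0,0,0],[0,0,0,0]]
  ]
}}

```text
clock: 19.95
ee_pos: [0.4437, 0.0115, 0.192]
eef_rot: [3.141, -0.0, 0.352]
ft_force: [-1.1, -0.6, -0.2]
opening: 0.999
```

```bash
python3 g.py .4447 .0126 .168;python3 c.py d1 .4447 .0126 .03
```

```text
t 19.95 p [0.4437 0.0115 0.192 ] rpy [ 3.1413e+00 -4.0000e-04  3.5220e-01] F [-1.1 -0.6 -0.2] op 0.999
shift cm x 0.13 y -0.07 z 2.40
```

View pics/d1.png

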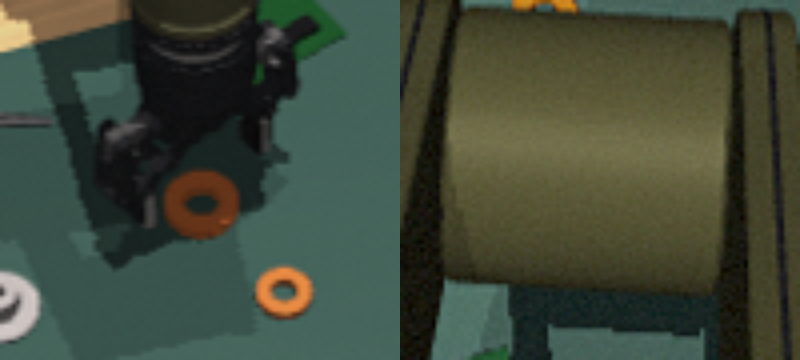

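The fingers straddle the large orange ring; the smaller one stays clear to the side. Lowering and gripping.

Call:
{"op": "servo_tool", "data": {
  "series": [
    [[0.12,-0.07,1,0],[0,0,0.7,0],[0,0,0.4,0],[0,0,0,0],[0,0,0,0]]
  ]
}}

```text
clock: 20.55
ee_pos: [0.4444, 0.0125, 0.1704]
eef_rot: [-3.141, 0.001, 0.352]
ft_force: [-0.4, -0.7, -0.2]
opening: 1.0
```

Call:
{"op": "servo_tool", "data": {
  "series": [
    [[0,0,0,0],[0,0,0,0],[0,0,0,0],[0,0,0,0],[0,0,0,0],[0,0,0,0],[0,0,0,0],[0,0,0,0],[0,0,0,0]]
  ],
  "hand": 0.35,
  "squeeze": 30
}}

```text
clock: 21.45
ee_pos: [0.4445, 0.0125, 0.1713]
eef_rot: [3.141, -0.001, 0.352]
ft_force: [-0.5, -0.3, 5.7]
opening: 0.572
```

Call:
{"op": "servo_tool", "data": {
  "series": [
    [[0,0,-0.3,0],[0,0,-1,0],[0,0,-0.7,0],[0,0,0,0],[0,0,0,0],[0,0,0,0]]
  ]
}}

```text
clock: 22.05
ee_pos: [0.4444, 0.0125, 0.1907]
eef_rot: [-3.142, 0.0, 0.352]
ft_force: [0.7, -0.7, -0.3]
opening: 0.578
```

```bash
python3 g.py .4542 .3005 .285;python3 ov.py d2 scene .4431 .0123 .02 .012 .025
```

```text
t 22.05 p [0.4444 0.0125 0.1907] rpy [-3.1416  0.      0.3518] F [ 0.7 -0.7 -0.3] op 0.578
shift cm x 10.84 y -26.69 z -9.43
```

View pics/d2.png

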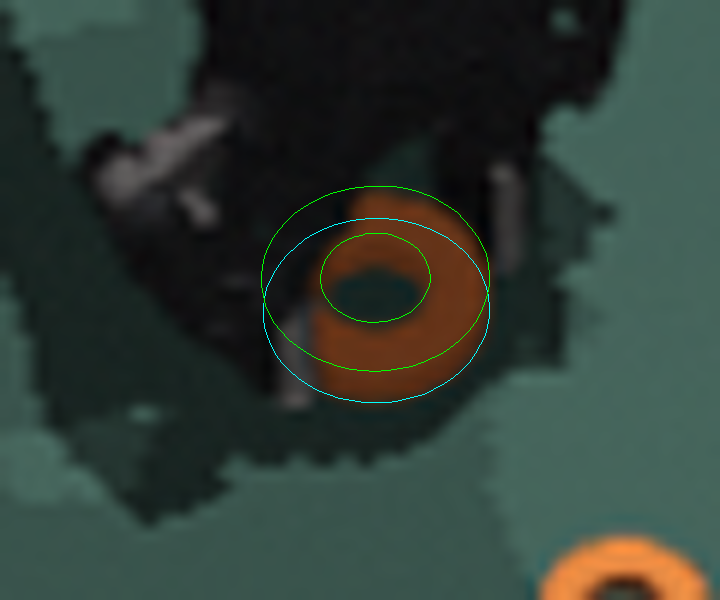

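The orange ring is held level, matching the overlay. Lift and carry.

Call:
{"op": "servo_tool", "data": {
  "series": [
    [[0,0,-2,0],[0,0,-3,0],[0.3,-1,-2.5,0],[1.1,-2.7,-1.3,0],[1.6,-4,0,0],[1.6,-4,0,0],[1.6,-4,0,0],[1.6,-4,0,0],[1.6,-3.6,0,0],[1.0,-2.2,0,0],[0.4,-1.0,0,0],[0,-0.2,0,0]]
  ]
}}

```text
clock: 23.3
ee_pos: [0.4537, 0.3012, 0.2782]
eef_rot: [3.141, 0.001, 0.354]
ft_force: [-0.1, -1.0, -0.3]
opening: 0.575
```

Call:
{"op": "servo_tool", "data": {
  "series": [
    [[0,0,0.5,0],[0,0,0,0],[0,0,0,0],[0,0,0,0]]
  ]
}}

```text
clock: 23.7
ee_pos: [0.4539, 0.2994, 0.2737]
eef_rot: [3.141, 0.0, 0.35]
ft_force: [0.2, 1.0, -0.4]
opening: 0.574
```

```bash
python3 g.py .4542 .3005 .233;python3 c.py d3 .454 .3 .08
```

```text
t 23.7 p [0.4539 0.2994 0.2737] rpy [3.1414e+00 3.0000e-04 3.5040e-01] F [ 0.2  1.  -0.4] op 0.574
shift cm x 0.06 y -0.09 z 4.07
```

View pics/d3.png

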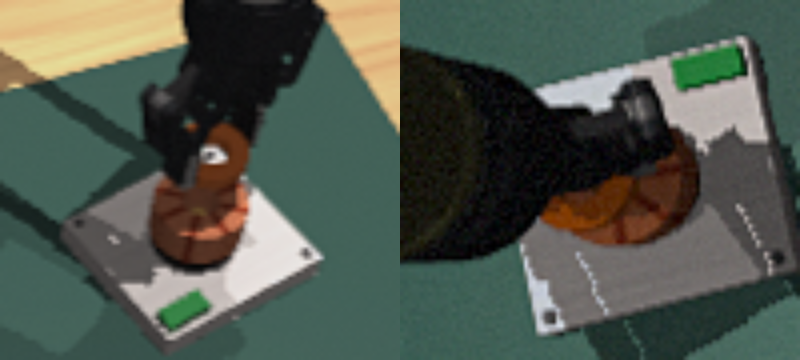

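The ring hangs level over the transformer; the offset between them is parallax from the 40 mm of height. Lowering.

Call:
{"op": "servo_tool", "data": {
  "series": [
    [[0.05,-0.06,0.7,0],[0,0,1,0],[0,0,0.9,0],[0,0,0.6,0],[0,0,0.3,0],[0,0,0.2,0],[0,0,0,0],[0,0,0,0],[0,0,0,0]]
  ]
}}

```text
clock: 24.7
ee_pos: [0.4543, 0.3012, 0.237]
eef_rot: [-3.141, -0.001, 0.352]
ft_force: [-0.1, 0.1, 0.2]
opening: 0.575
```

```bash
python3 g.py .4542 .3005 .233;python3 c.py d4 .454 .3 .07
```

```text
t 24.7 p [0.4543 0.3012 0.237 ] rpy [-3.1415e+00 -7.0000e-04  3.5180e-01] F [-0.1  0.1  0.2] op 0.575
shift cm x -0.03 y 0.07 z 0.40
```

View pics/d4.png

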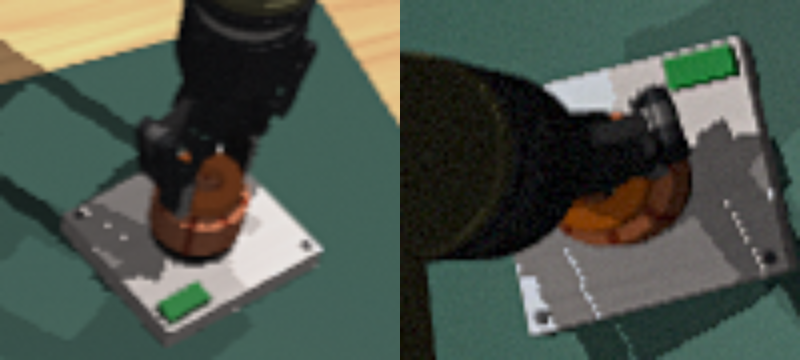

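The orange ring is about 4 mm above the transformer and centred.

Call:
{"op": "servo_tool", "data": {
  "series": [
    [[0,0.05,0.1,0],[0,0,0.1,0],[0,0,0.1,0],[0,0,0,0],[0,0,0,0]]
  ]
}}

```text
clock: 25.3
ee_pos: [0.4543, 0.3006, 0.2336]
eef_rot: [3.142, 0.0, 0.352]
ft_force: [0.7, 0.1, 0.3]
opening: 0.575
```

Call:
{"op": "servo_tool", "data": {
  "series": [
    [[0,0,0.1,0],[0,0,0,0],[0,0,0,0]]
  ]
}}

```text
clock: 25.6
ee_pos: [0.4543, 0.3007, 0.2333]
eef_rot: [-3.142, -0.0, 0.352]
ft_force: [-1.4, -0.0, 5.7]
opening: 0.58
```

Contact at +5.7 N. Release.

Call:
{"op": "servo_tool", "data": {
  "series": [
    [[0,0,0,0],[0,0,0,0],[0,0,0,0],[0,0,0,0],[0,0,0,0],[0,0,-0.5,0],[0,0,-1,0],[0,0,-2,0],[0,0,-2.5,0],[0,0,-1,0]]
  ],
  "hand": 1
}}

```text
clock: 26.6
ee_pos: [0.4551, 0.3011, 0.3056]
eef_rot: [-3.141, -0.005, 0.352]
ft_force: [0.7, 0.4, 0.6]
opening: 1.002
```

```bash
python3 g.py .4782 -.137 .25;python3 ov.py d5 scene .4528 .3003 .062 .012 .025
```

```text
t 26.6 p [0.4551 0.3011 0.3056] rpy [-3.1408 -0.0047  0.3518] F [0.7 0.4 0.6] op 1.002
shift cm x -12.93 y 41.92 z 5.56
```

View pics/d5.png

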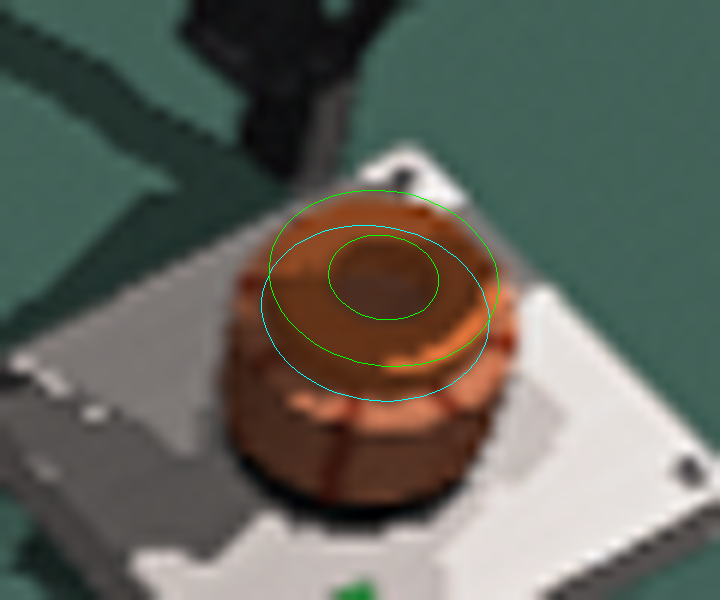

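The orange ring lies centred, exactly on the overlay. Now the clamp.

Call:
{"op": "servo_tool", "data": {
  "series": [
    [[-0.6,1.9,0,0],[-1.1,3.5,0,0],[-1.4,4.4,0,0],[-1.4,4.5,0,0],[-1.4,4.5,0,0],[-1.4,4.5,0,0],[-1.4,4.5,0,0],[-1.4,4.5,0,0],[-1.2,4,0.5,0],[-1,3.3,2,0],[-0.5,1.9,3,0],[0,0.3,2,0]]
  ]
}}

```text
clock: 27.85
ee_pos: [0.478, -0.1384, 0.2262]
eef_rot: [3.141, 0.0, 0.349]
ft_force: [0.5, 0.4, 0.8]
opening: 0.999
```

Call:
{"op": "servo_tool", "data": {
  "series": [
    [[0,0,1.5,0],[0,0,0.5,0],[0,0,0,0],[0,0,0,0]]
  ],
  "hand": 0.8
}}

```text
clock: 28.25
ee_pos: [0.4784, -0.1357, 0.2081]
eef_rot: [3.141, -0.0, 0.352]
ft_force: [-1.0, 0.1, 0.4]
opening: 0.8
```

```bash
python3 g.py .4782 -.137 .1805;python3 c.py e1 .4782 -.137 .03
```

```text
t 28.25 p [ 0.4784 -0.1357  0.2081] rpy [ 3.1412e+00 -4.0000e-04  3.5230e-01] F [-1.   0.1  0.4] op 0.8
shift cm x -0.06 y 0.12 z 2.76
```

View pics/e1.png

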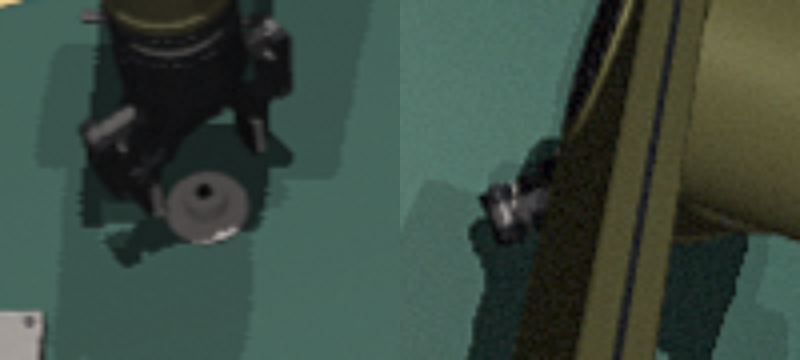

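The clamp stands hub up between the fingers. I'll lower with the tips kept above its disc and grip the hub.

Call:
{"op": "servo_tool", "data": {
  "series": [
    [[-0.06,0.1,1,0],[0,0,1,0],[0,0,0.6,0],[0,0,0,0],[0,0,0,0]]
  ]
}}

```text
clock: 28.85
ee_pos: [0.4778, -0.137, 0.1813]
eef_rot: [-3.141, 0.001, 0.352]
ft_force: [0.4, 0.4, 0.3]
opening: 0.801
```

```bash
python3 g.py .4782 -.137 .1805
```

```text
t 28.85 p [ 0.4778 -0.137   0.1813] rpy [-3.1409e+00  8.0000e-04  3.5170e-01] F [0.4 0.4 0.3] op 0.801
shift cm x 0.03 y 0.02 z 0.08
```

Call:
{"op": "servo_tool", "data": {
  "series": [
    [[0.03,0,0,0],[0,0,0,0],[0,0,0,0],[0,0,0,0],[0,0,0,0],[0,0,0,0],[0,0,0,0],[0,0,0,0],[0,0,0,0],[0,0,0,0]]
  ],
  "hand": 0.1,
  "squeeze": 30
}}

```text
clock: 29.85
ee_pos: [0.4784, -0.1369, 0.1821]
eef_rot: [3.141, -0.001, 0.352]
ft_force: [-0.1, -0.1, 5.4]
opening: 0.312
```

Call:
{"op": "servo_tool", "data": {
  "series": [
    [[0,0,-0.3,0],[0,0,-1,0],[0,0,-0.7,0],[0,0,0,0],[0,0,0,0],[0,0,0,0]]
  ]
}}

```text
clock: 30.45
ee_pos: [0.4781, -0.1368, 0.2017]
eef_rot: [-3.141, 0.0, 0.352]
ft_force: [-0.2, -0.0, -0.5]
opening: 0.311
```

```bash
python3 g.py .4542 .3005 .30;python3 ov.py e2 scene .477 -.1375 .02 .005 .027
```

```text
t 30.45 p [ 0.4781 -0.1368  0.2017] rpy [-3.1415e+00  1.0000e-04  3.5180e-01] F [-0.2 -0.  -0.5] op 0.311
shift cm x 12.83 y -41.88 z -9.83
```

View pics/e2.png

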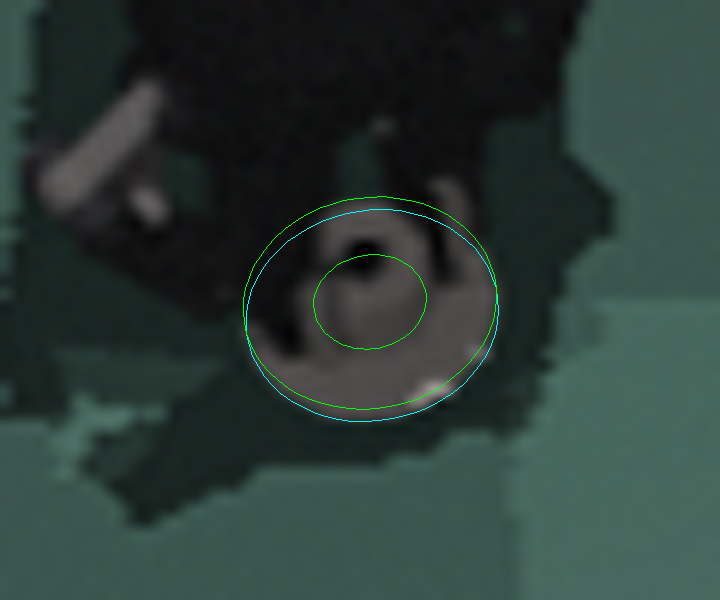

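The clamp is held level. Lift and carry; the placing height is about TCP z 0.256.

Call:
{"op": "servo_tool", "data": {
  "series": [
    [[0,0,-2,0],[0,0,-3,0],[0,-0.3,-3,0],[0.7,-2.3,-1.8,0],[1.2,-4,0,0],[1.4,-4.5,0,0],[1.4,-4.5,0,0],[1.4,-4.5,0,0],[1.4,-4.5,0,0],[1.4,-4.5,0,0],[1.3,-4.3,0,0],[1.2,-4,0,0]]
  ]
}}

```text
clock: 31.7
ee_pos: [0.4557, 0.2555, 0.2994]
eef_rot: [3.142, 0.001, 0.352]
ft_force: [0.7, 0.1, -1.7]
opening: 0.311
```

Call:
{"op": "servo_tool", "data": {
  "series": [
    [[0.9,-2.6,0,0],[0.5,-1.4,0,0],[0,-0.4,0,0],[0,0,0,0],[0,0,0,0],[0,0,0,0]]
  ]
}}

```text
clock: 32.3
ee_pos: [0.4544, 0.2982, 0.2996]
eef_rot: [3.141, 0.001, 0.35]
ft_force: [-0.2, -0.6, -0.7]
opening: 0.31
```

```bash
python3 g.py .4542 .3005 .256;python3 c.py e3 .454 .3 .08
```

```text
t 32.3 p [0.4544 0.2982 0.2996] rpy [3.1411e+00 7.0000e-04 3.5020e-01] F [-0.2 -0.6 -0.7] op 0.31
shift cm x 0.06 y -0.22 z 4.36
```

View pics/e3.png

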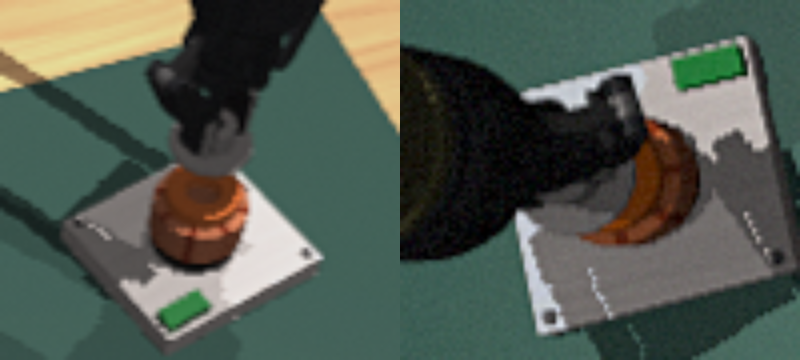

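The clamp is level above the stack. Lowering.

Call:
{"op": "servo_tool", "data": {
  "series": [
    [[0.03,-0.16,0.7,0],[0,0,1,0],[0,0,1,0],[0,0,0.7,0],[0,0,0.4,0],[0,0,0.2,0],[0,0,0,0],[0,0,0,0],[0,0,0,0]]
  ]
}}

```text
clock: 33.3
ee_pos: [0.4543, 0.3013, 0.2601]
eef_rot: [-3.141, -0.001, 0.352]
ft_force: [0.3, 0.4, -1.7]
opening: 0.311
```

```bash
python3 g.py .4542 .3005 .256
```

```text
t 33.3 p [0.4543 0.3013 0.2601] rpy [-3.1415e+00 -9.0000e-04  3.5180e-01] F [ 0.3  0.4 -1.7] op 0.311
shift cm x -0.03 y 0.08 z 0.41
```

Call:
{"op": "servo_tool", "data": {
  "series": [
    [[0,0.05,0.1,0],[0,0,0.1,0],[0,0,0.1,0],[0,0,0,0],[0,0,0,0]]
  ]
}}

```text
clock: 33.8
ee_pos: [0.4542, 0.3007, 0.2567]
eef_rot: [3.142, 0.0, 0.352]
ft_force: [-0.1, 1.0, -1.9]
opening: 0.313
```

Call:
{"op": "servo_tool", "data": {
  "series": [
    [[0,0,0.1,0],[0,0,0,0],[0,0,0,0]]
  ]
}}

```text
clock: 34.1
ee_pos: [0.4543, 0.3008, 0.2561]
eef_rot: [-3.141, -0.0, 0.352]
ft_force: [-1.2, -1.1, 3.7]
opening: 0.309
```

Contact at +3.7 N. Release and retreat.

Call:
{"op": "servo_tool", "data": {
  "series": [
    [[0,0,0,0],[0,0,0,0],[0,0,0,0],[0,0,0,0],[0,0,-0.3,0],[0,0,-1,0],[0,0,-2,0],[0,0,-2.5,0],[0,0,-2,0],[0,0,0,0],[0,0,0,0]]
  ],
  "hand": 0.75
}}

```text
clock: 35.2
ee_pos: [0.4543, 0.3008, 0.3345]
eef_rot: [-3.141, -0.002, 0.352]
ft_force: [-0.2, -0.5, -0.7]
opening: 0.747
```

Call:
{"op": "servo_tool", "data": {
  "series": [
    [[-1,3,-1,0],[-1,4,0,0],[-1,4,0,0],[-1,4,0,0],[-1,4,0,0],[-1,4,0,0],[-1,4,0,0],[-1,4,0,0],[0,3,0,0],[0,0,0,0],[0,0,0,0]]
  ]
}}

```text
clock: 36.3
ee_pos: [0.4959, -0.0465, 0.3426]
eef_rot: [-3.14, 0.002, 0.35]
ft_force: [-0.7, 0.3, 0.1]
opening: 0.752
```

```bash
python3 g.py .4542 .3005 .256; python3 ov.py f1 scene .4528 .3003 .074 .005 .027; python3 ov.py f2 top .4555 .3013 .074 .005 .027; python3 -c "
from h import *
snap('scene','f0')
import cv2
a=cv2.imread('pics/f1.png');b=cv2.imread('pics/f2.png');cv2.imwrite('pics/f3.png',cv2.resize(np.hstack([a,b]),(800,333)))
for n in ['tube','capacitor']:
  for c in ['scene','top']: print(n,c,[(np.round(d['at'],4).tolist(),round(d['conf'],2)) for d in tip_of(c,n)][:1])"
```

```text
t 36.3 p [ 0.4959 -0.0465  0.3426] rpy [-3.1398e+00  2.1000e-03  3.4970e-01] F [-0.7  0.3  0.1] op 0.752
shift cm x 7.97 y -34.02 z 8.66
tube scene [([0.4534, 0.3025, 0.0171], 0.72)]
tube top [([0.5957, 0.1466, -0.0002], 0.86)]
capacitor scene [([0.6147, 0.0106, -0.0006], 0.78)]
capacitor top []
```

View pics/f3.png

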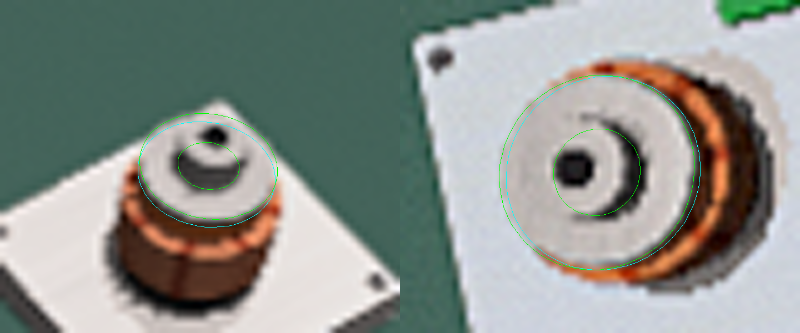

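View pics/f0.png

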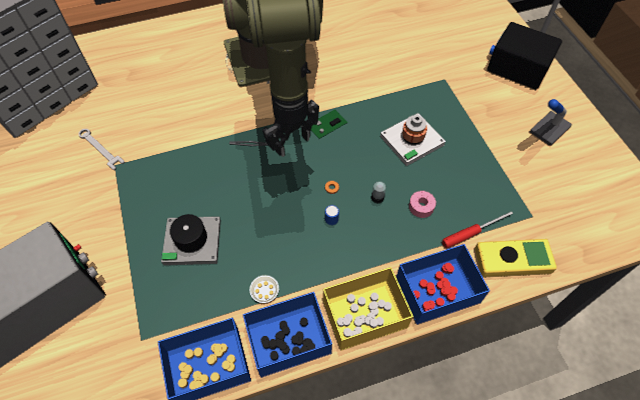

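The clamp outline matches its expected place to about 1 mm in both views. The tube (379,190) and the capacitor (332,214) stand where they were. The scene network's first "tube" hit at (0.453, 0.303) is the stack, a false match. Handing in.

```bash
python3 -c "
from rig import *
print(sign_off()); print(get_state()['clock'])"
```

```text
the job is handed in; nothing more can be done
None
the job is handed in; nothing more can be done
```

I stacked the black ring, the copper transformer, the larger orange ring and the clamp (hub up) over the standoff. Each one was let go before the next was added, and I handed in at about 36 s. No verdict was reported.

**Stack:** In the last pictures the clamp's outline matched its expected place (74 mm high, centred on the pin) to about 1 mm in both cameras. The transformer and the orange ring matched their outlines in the scene camera after release. I checked the black ring only by eye; it lay flat with the pin in the middle of its hole.

**Transformer:** It was set down under control, with contact showing as about +6 N before I opened the fingers.

**Tube and capacitor:** Both stand upright where they were. The top camera puts the tube about 4 mm from its first reading, and the scene camera puts the capacitor about 3 mm from its first reading; both are within the networks' error.

**Checks that failed or disagreed:**
- The scene network's first hit for the tube in the final check was the stack itself, a false match.
- The top camera did not report the capacitor at the end, with the arm partly in its view.
- One silhouette fit of the transformer during its grasp was spoiled because the arm hid it, so I used the earlier position.
- The first height fits read 2–5 mm above the table, and the two cameras differed by 2–3 mm in x throughout, so I averaged them.

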